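# Lock the dripper arm of the pour-over stand

## Robot

A 6-joint arm with a two-finger parallel gripper is mounted at the origin on a cart in front of the work surface, level with it; the furniture and walls round the work are solid. World frame = base frame: x ahead of the robot, y to its left, z up, the work surface at z = 0. Lengths are in m, angles in rad, forces in N, time in s.
With the tool pointing down it reaches from about 0.425 to 0.95 m from the base axis. Payload 14.7 kg.
Tool frame: the origin (TCP) lies at the very end of the fingers, on their centre line; the grasp point (between the pads) lies 19 mm behind it; z points along the fingers, y is the line along which they close (so a half turn about z gives the same grasp; the last joint's range is limited). The gripper opens to 85 mm and grips with 20 to 120 N. Pads are 22 mm wide; open, the fingers measure 114 mm over their backs; the gripper's body (76 mm by 85 mm) begins 54 mm behind the grasp point. The pads swing forward as they close: fully open they stand 13 mm farther back than shut.
Start: joints at [1.294, 0.48, 1.596, -0, 1.065, -0.047], TCP at [0.148, 0.633, 0.231] pointing down, gripper open.
Joint ranges: [-2.75, 2.75], [-0.82, 2.05], [0.23, 2.67], [-1.56, 4.7], [0.09, 2.69], [-2.92, 2.92]. Speed limits (rad/s): [1.89, 1.89, 2.39, 3.01, 3.01, 3.01].

## Interface

Orientations are given as a rotation vector (axis times angle).
In Python, from rig import r gives the robot as it stands. The module is installed in compiled form; this text tells all that it offers.
- The arm moves only by the shell command python3 -m inch 'ROWS' [OPENING]. ROWS is a JSON object of lists of equal length, an entry for each row: "travel": the shift along the tool's x, y, z in cm, a list of three; "rotation": the turn, a rotation vector about the tool's x, y, z in rad, a list of three. A call has 1 to 5 rows; each row is the pose to reach, as a shift and turn from the pose commanded when the call began, along the tool's axes at that moment; what a row does not reach only later rows make up. A row lasts 1/12 s, in which the tool goes at most 41.7 mm and 7.16 degrees, less where a joint would pass 70% of its speed; a pose out of reach is approached as far as the arm can. A call with a gripper value outside its range is refused whole. OPENING is the opening, from 0 (shut) to 1 (fully open), set as the call begins (- or left out, the last holds). The fingers move at their own pace and stop on an object; the grip force is fixed at half the most. Time passes only in rows, so rows that repeat a pose let the fingers close. It gives the time, the measured TCP pose, the force, the opening and the grip force at its end, in the units of the state.
- r.read_state(): the state, without advancing time (a new reading comes with each control period).
- r.camera(name): name is "side" or "top" or "wrist"; returns the picture (480x640x3 uint8, blue, green, red); there is no depth.
- r.calibration(name): a dict with "mtx" (3x3 intrinsics, pixels), "rvec" (rotation vector, rad) and "tvec" (3), from world to camera coordinates, as OpenCV has them; the wrist camera has in their place "hand_eye" (4x4, takes a point from camera to tool coordinates, whose origin is the TCP and whose axes are the flange's). Camera axes: x right, y down, z forward; pixel columns grow to the right and rows downward; lengths in m; the calibration is good to about 2 mm. A picture is of the moment at which its call begins: read the wrist's pose just before it. calibration takes no time and is no camera call.
- r.close_job(): hands the job in; it is judged then, once.
The state is a dict: "clock": time; "joint_pos": joint angles; "joint_vel": joint speeds; "joint_torque": joint torques, N m; "position": TCP position; "orientation": TCP orientation; "ft_force": force on the tool from outside, world axes, zero at the start; "wrist_torque": the same for the moment, N m; "width": finger opening in m; "grip_force": force on a finger pad.
Only numpy, scipy, OpenCV 4.12 (cv2) and the standard library are available. Lean on these libraries where they do the work, as an engineer would, in place of code of your own. Each camera call takes 0.05 s, during which the arm holds its last target. There are 200 camera calls.

## Task

Two pour-over coffee stands are on the worktop. On the taller one, turn the loose collar so that its clamp screw squarely faces the flat on the post (the dripper ring then hangs over the long part of the wooden base, in line with it), and only then tighten the screw by swinging its raised lever fully down to level. Leave the shorter stand as it is.

Things in the scene. Friction and masses are not known exactly. Their poses are not given: they have to be found in the camera images.
- tall_stand: Taller stand, fixed: wooden base 190x110x16 mm, upright steel post 24 mm thick, top 180 mm high. Origin: post axis at worktop level; z up. Base spans x -50 to +140, y -55 to +55 mm; a dark steel disc 80 mm across lies on it at x +80. The post's one flat, 7.5 mm from its axis, runs its full length and faces -x (the base's short end).
- collar (a joint): Taller stand's collar about the post, rad, + anticlockwise from above; 0: screw faces flat; starts 0.6 to 1.2. Aluminium block 48 long (own x) x 36 wide (own y, flat sides) x 28 mm high, centred on post axis, mid height 150 mm. Screw and lever at its -x end; at +x, at mid height, the dripper ring, 8 mm bar, 84 mm across, centred 80 mm from the post. Friction 0.15 Nm, stays, cannot slide.
- lever (a joint): Clamp screw lever of the taller stand, rad: 0 raised 45 deg (loose), 0.785 level, at its stop (tight); starts 0 to 0.2. Screw axis along collar's x, 150 mm high. Lever swings upright 44 mm from post axis on collar's -x side, pointing to collar's +y: bar 10 mm thick, end ball 15 mm, its centre 55 mm from screw axis. Friction 0.08 Nm, stays; push down from above.
- short_lever_tip (a point): Centre of the ball on the lever of the shorter stand, which is of the same make, with its post 125 mm and its collar centre 95 mm high; also loose. To be left alone.

How it is judged:
On the way, in this order (a step that is already met when the one before it is completed fails the run):
1. the taller stand's collar is turned so that its screw faces the flat within 10 degrees, its lever still raised (value of joint collar between -0.18 and 0.18 rad and value of joint lever below 0.5 rad), for 0.2 s.
2. the lever is swung down to level (value of joint lever above 0.68 rad), for 0.2 s.
At the end, for the whole second after the job is handed in: The taller stand's collar is within 0.18 rad (10 degrees) of its screw facing the flat, and its lever is down, past 0.68 rad (within 6 degrees of level) (value of joint collar between -0.18 and 0.18 rad and value of joint lever above 0.68 rad); the robot touches nothing.
It fails at once if the lever tip of the shorter stand is moved by more than 12 mm (distance of short_lever_tip from where it was at the start of the episode above 0.012 m).
It fails at once if the lever is tightened while the screw is more than 15 degrees off the flat (value of joint lever above 0.68 rad and (value of joint collar above 0.27 rad or value of joint collar below -0.27 rad)).
It also fails if it takes over 42 s, if anything falls off the work surface, if the arm or the gripper's body presses on something with over 40 N, if the wrist force passes 120 N, or if a joint passes its speed limit or range.

## Working session

There is one attempt and no reset: what is moved stays moved. The work goes in short steps, Python scripts to look and compute and a shell command to move; the robot and the scene stay as the last step left them, time stands still between calls to the robot, and variables do not carry over. Pictures are saved under pics/ and viewed, at most 10 in all, crops included, and the job is handed in when it is done.

```bash
mkdir -p pics
python3 - <<'E'
from rig import r
import cv2,numpy as np
for n in("top","side"):
    im=r.camera(n); cv2.imwrite(f"pics/{n}0.png",im)
    c=r.calibration(n); print(n,{k:np.round(v,3).tolist() for k,v in c.items()})
s=r.read_state();print(s["clock"],s["position"],s["orientation"])
E
```

```text
top {'mtx': [[534.284, 0.0, 305.239], [0.0, 534.284, 243.543], [0.0, 0.0, 1.0]], 'rvec': [2.206, -2.176, 0.029], 'tvec': [0.014, 0.492, 0.99]}
side {'mtx': [[515.051, 0.0, 320.272], [0.0, 515.051, 249.342], [0.0, 0.0, 1.0]], 'rvec': [0.17, -2.81, 1.334], 'tvec': [0.465, 0.125, 1.053]}
0.1 [0.14792344 0.63257735 0.23071024] [-3.60113735e-01 -3.12072621e+00  1.70092511e-03]
```

View pics/top0.png

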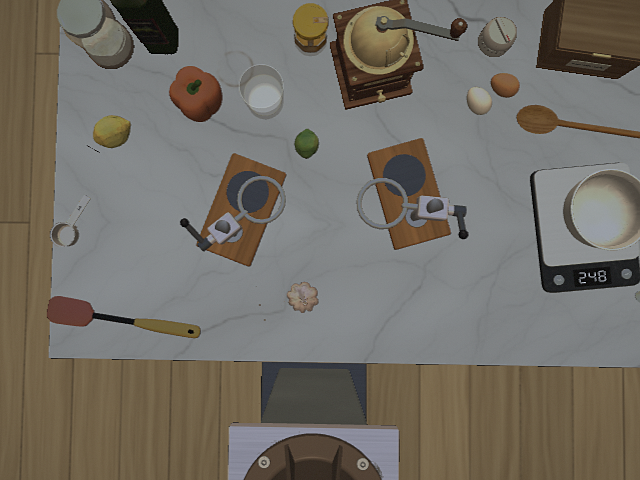

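View pics/side0.png

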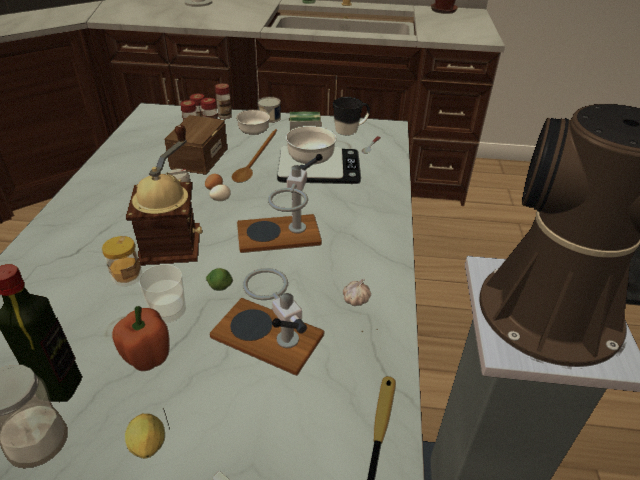

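The top view shows the taller stand on the right. Its base corners are about (368,152), (424,138), (451,235) and (397,249), the post top is near (435,206), the ring is at (383,203) and the lever ball at (463,235). The side view shows its collar at about (295,180). The shorter stand is at about (225,228) in the top view. Next I'll turn these pixels into positions.

```bash
cat > h.py <<'E'
import cv2,numpy as np
from rig import r
def ray(n,px):
    c=r.calibration(n);R=cv2.Rodrigues(np.array(c["rvec"],float))[0];t=np.array(c["tvec"],float).ravel()
    p=cv2.undistortPoints(np.array(px,float).reshape(-1,1,2),np.array(c["mtx"],float),None).reshape(-1,2)
    d=np.c_[p,np.ones(len(p))]@R; return -R.T@t,d
def plane(n,px,z):
    o,d=ray(n,px); return o+d*((z-o[2])/d[:,2])[:,None]
E
python3 - <<'E'
from h import *
im=cv2.imread("pics/top0.png")
hsv=cv2.cvtColor(im,cv2.COLOR_BGR2HSV)
# base: brown in window
m=np.zeros(im.shape[:2],np.uint8); w=np.s_[130:260,345:475]
m[w]=cv2.inRange(hsv,(3,90,50),(22,255,255))[w]
px=np.argwhere(m)[:,::-1]; P=plane("top",px,0.016)[:,:2]
b=cv2.minAreaRect((P*1000).astype(np.float32)); print("base rect mm",b,cv2.boxPoints(b).round().tolist())
for nm,p,z in(("post top",(435,206),.18),("ring",(383,203),.15),("disc",(404,175),.016),("ball",(463,235),.185),("collar",(433,208),.164),
   ("leverroot",(460,211),.15)): print(nm,plane("top",[p],z)[0].round(3))
print("short post",plane("top",[(222,227)],.125)[0].round(3))
c=im[150:260,340:480]; cv2.imwrite("pics/c1.png",cv2.resize(c,None,fx=5,fy=5,interpolation=cv2.INTER_CUBIC))
c=cv2.imread("pics/side0.png")[140:260,225:345]; cv2.imwrite("pics/c2.png",cv2.resize(c,None,fx=5,fy=5,interpolation=cv2.INTER_CUBIC))
s=r.read_state();print(cv2.Rodrigues(s["orientation"])[0].round(3))
E
```

```text
base rect mm ((588.3130493164062, -170.58502197265625), (188.2947540283203, 109.31830596923828), 16.36224365234375) [[483.0, -145.0], [513.0, -250.0], [694.0, -197.0], [663.0, -92.0]]
post top [ 0.546 -0.184  0.18 ]
ring [ 0.553 -0.107  0.15 ]
disc [ 0.622 -0.162  0.016]
ball [ 0.501 -0.226  0.185]
collar [ 0.544 -0.184  0.164]
leverroot [ 0.542 -0.23   0.15 ]
short post [0.513 0.158 0.125]
[[-0.974  0.228 -0.   ]
 [ 0.228  0.974 -0.001]
 [ 0.    -0.001 -1.   ]]
```

View pics/c1.png

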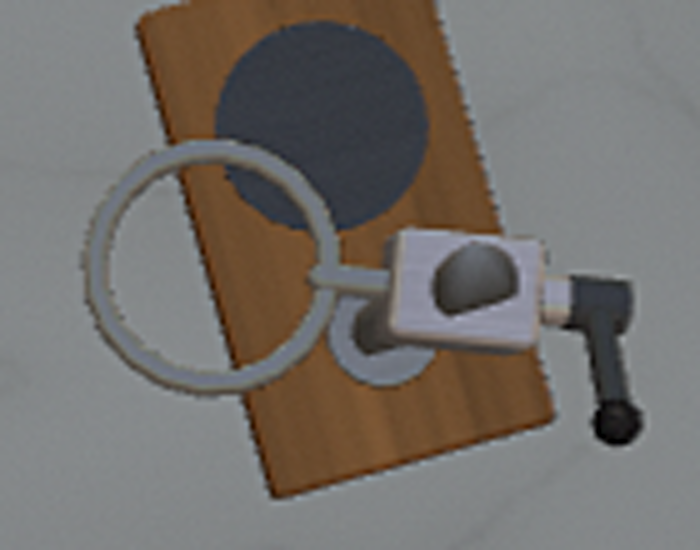

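The taller stand's post is at (0.545, -0.183), with the base axis at 16.4°. The ring points at about 84°, so the collar is near +1.18 rad. I'll carry the tool over it at a safe height.

```bash
python3 -m inch '{"travel":[[-3.2,-2.1,-0.4],[-6.4,-4.2,-0.8],[-9.6,-6.3,-1.2],[-12.8,-8.4,-1.6],[-16,-10.6,-2]],"rotation":[[0,0,0],[0,0,0],[0,0,0],[0,0,0],[0,0,0]]}' 1
python3 -m inch '{"travel":[[-3.2,-2.1,0],[-6.4,-4.2,0],[-9.6,-6.3,0],[-12.8,-8.4,0],[-16,-10.6,0]],"rotation":[[0,0,0],[0,0,0],[0,0,0],[0,0,0],[0,0,0]]}'
python3 -m inch '{"travel":[[-3,-2,0],[-6,-4.1,0],[-6,-4.1,0]],"rotation":[[0,0,0],[0,0,0],[0,0,0]]}'
python3 -m inch '{"travel":[[-1.5,-3.6,0],[-3.1,-7.2,0],[-4.6,-10.8,0],[-6.2,-14.4,0],[-7.7,-18,0]],"rotation":[[0,0,0],[0,0,0],[0,0,0],[0,0,0],[0,0,0]]}'
python3 -m inch '{"travel":[[-1.5,-3.6,0],[-3.1,-7.2,0],[-4.6,-10.8,0],[-6.2,-14.4,0],[-7.7,-18,0]],"rotation":[[0,0,0],[0,0,0],[0,0,0],[0,0,0],[0,0,0]]}'
```

```text
clock: 0.52
position: [0.2804, 0.4918, 0.2512]
orientation: [-0.359, -3.121, 0.001]
ft_force: [1.5, 0.3, -0.1]
width: 0.0853
grip_force: 0.0
clock: 0.93
position: [0.4122, 0.352, 0.2512]
orientation: [-0.36, -3.121, 0.0]
ft_force: [1.5, 0.6, 1.1]
width: 0.0855
grip_force: 0.0
clock: 1.18
position: [0.464, 0.2958, 0.2511]
orientation: [0.365, 3.119, -0.002]
ft_force: [-0.5, -0.7, 1.4]
width: 0.0855
grip_force: 0.0
clock: 1.6
position: [0.4942, 0.1055, 0.2512]
orientation: [-0.36, -3.121, 0.0]
ft_force: [1.5, -0.1, 1.1]
width: 0.0851
grip_force: 0.0
clock: 2.02
position: [0.5282, -0.0876, 0.2512]
orientation: [-0.36, -3.121, -0.0]
ft_force: [1.3, -0.1, 0.7]
width: 0.0856
grip_force: 0.0
```

```bash
python3 -m inch '{"travel":[[-1.3,-3,0],[-2.6,-6,0],[-3.85,-9,0],[-3.85,-9,0],[-3.85,-9,0]],"rotation":[[0,0,0.12],[0,0,0.24],[0,0,0.36],[0,0,0.48],[0,0,0.6]]}' >/dev/null
python3 -m inch '{"travel":[[0,0,0],[0,0,0],[0,0,0],[0,0,0],[0,0,0]],"rotation":[[0,0,0.12],[0,0,0.24],[0,0,0.36],[0,0,0.48],[0,0,0.6]]}' >/dev/null
python3 -m inch '{"travel":[[0,0,0],[0,0,0],[0,0,0],[0,0,0]],"rotation":[[0,0,0.12],[0,0,0.245],[0,0,0.245],[0,0,0.245]]}'
python3 - <<'E'
from h import *
s=r.read_state(); im=r.camera("wrist"); cv2.imwrite("pics/w1.png",im)
R=cv2.Rodrigues(s["orientation"])[0];p=s["position"]
print(s["clock"],p,"tool y deg",np.degrees(np.arctan2(R[1,1],R[0,1])),"j",s["joint_pos"].round(2) if hasattr(s["joint_pos"],"round") else s["joint_pos"])
c=r.calibration("wrist");print({k:np.round(v,3).tolist() for k,v in c.items()})
H=np.array(c["hand_eye"]);K=np.array(c["mtx"])
for z in(.15,.18):
    q=R.T@(np.array([.545,-.1835,z])-p);q=H[:3,:3].T@(q-H[:3,3]);print("expected px",(K@q/q[2])[:2])
E
```

```text
clock: 3.18
position: [0.5452, -0.1819, 0.2511]
orientation: [-2.329, -2.107, 0.0]
ft_force: [0.1, 0.3, 0.4]
width: 0.0855
grip_force: 0.0
3.1833 [ 0.5452383  -0.18190439  0.25109305] tool y deg -5.726410640061063 j [-0.37  0.36  1.75 -0.    1.04 -0.27]
{'mtx': [[381.01, 0.0, 323.7], [0.0, 381.01, 238.486], [0.0, 0.0, 1.0]], 'hand_eye': [[0.001, -0.953, -0.302, 0.078], [1.0, 0.001, -0.0, 0.002], [0.001, -0.302, 0.953, -0.143], [0.0, 0.0, 0.0, 1.0]]}
expected px [321.20443083 241.04901078]
expected px [320.84422663 256.46093849]
```

View pics/w1.png

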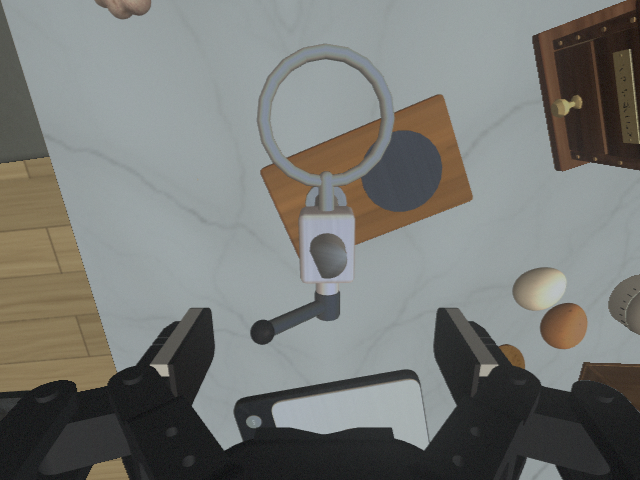

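The wrist view shows the collar's top centre at about (328,245) and the post top at (329,255), so the post sits about 3.5 mm towards tool +y. The ring bar is in line with tool x, so the angle is right. I'll descend and grip.

```bash
python3 -m inch '{"travel":[[0,0.35,2.5],[0,0.35,5],[0,0.35,7.5],[0,0.35,10],[0,0.35,11.5]],"rotation":[[0,0,0],[0,0,0],[0,0,0],[0,0,0],[0,0,0]]}' 1
python3 -m inch '{"travel":[[0,0,0],[0,0,0],[0,0,0],[0,0,0],[0,0,0]],"rotation":[[0,0,0],[0,0,0],[0,0,0],[0,0,0],[0,0,0]]}' 0.3
python3 -m inch '{"travel":[[0,0,0],[0,0,0],[0,0,0],[0,0,0],[0,0,0]],"rotation":[[0,0,0],[0,0,0],[0,0,0],[0,0,0],[0,0,0]]}' 0.3
```

```text
clock: 3.65
position: [0.5478, -0.1819, 0.1339]
orientation: [-2.328, -2.107, 0.002]
ft_force: [-0.8, 0.5, -0.5]
width: 0.0859
grip_force: 0.0
clock: 4.07
position: [0.5472, -0.1821, 0.1378]
orientation: [-2.331, -2.103, 0.003]
ft_force: [-15.6, -0.0, 14.8]
width: 0.0351
grip_force: 59.8
clock: 4.48
position: [0.5472, -0.1821, 0.1378]
orientation: [-2.332, -2.103, 0.002]
ft_force: [-16.0, 1.3, 17.7]
width: 0.0351
grip_force: 60.1
```

```bash
python3 -m inch '{"travel":[[0,-0.12,-0.15],[0,-0.12,-0.15],[0,-0.12,-0.15],[0,-0.12,-0.15],[0,-0.12,-0.15]],"rotation":[[0,0,0],[0,0,0.1],[0,0,0.2],[0,0,0.3],[0,0,0.4]]}'
python3 -m inch '{"travel":[[0,0,0],[0,0,0],[0,0,0],[0,0,0]],"rotation":[[0,0,0.1],[0,0,0.2],[0,0,0.3],[0,0,0.4]]}'
```

```text
clock: 4.9
position: [0.5484, -0.1825, 0.1381]
orientation: [2.707, 1.591, 0.002]
ft_force: [8.2, -3.9, -20.6]
width: 0.0348
grip_force: 67.6
clock: 5.23
position: [0.5495, -0.1834, 0.1382]
orientation: [2.968, 1.021, 0.004]
ft_force: [13.5, -12.2, -27.3]
width: 0.035
grip_force: 66.7
```

```bash
python3 -m inch '{"travel":[[0,0.1,0.15],[0,0.1,0.15],[0,0.1,0.15],[0,0.1,0.15],[0,0.1,0.15]],"rotation":[[0,0,0.1],[0,0,0.2],[0,0,0.3],[0,0,0.38],[0,0,0.38]]}'
python3 - <<'E'
from h import *
s=r.read_state();R=cv2.Rodrigues(s["orientation"])[0];print(np.degrees(np.arctan2(R[1,1],R[0,1])),s["joint_pos"][5])
E
```

```text
clock: 5.65
position: [0.5502, -0.1846, 0.138]
orientation: [3.107, 0.441, 0.006]
ft_force: [5.3, -11.1, -2.3]
width: 0.0346
grip_force: 69.9
-73.8533958123106 0.9143356883018137
```

```bash
python3 -m inch '{"travel":[[0,0,0],[0,0,0],[0,0,0],[0,0,0],[0,0,0]],"rotation":[[0,0,0],[0,0,0],[0,0,0],[0,0,0],[0,0,0]]}' 1
python3 -m inch '{"travel":[[0,0,-2],[0,0,-5],[0,0,-8],[0,0,-11],[0,0,-11]],"rotation":[[0,0,0],[0,0,0],[0,0,0],[0,0,0],[0,0,0]]}'
python3 - <<'E'
from h import *
s=r.read_state(); im=r.camera("wrist"); cv2.imwrite("pics/w2.png",im);t=r.camera("top");cv2.imwrite("pics/t2.png",cv2.resize(t[100:270,340:500],None,fx=3,fy=3))
print(s["position"],s["joint_pos"])
E
```

```text
clock: 6.07
position: [0.5483, -0.183, 0.1366]
orientation: [3.109, 0.449, 0.0]
ft_force: [0.3, -0.1, 0.2]
width: 0.0855
grip_force: 0.0
clock: 6.48
position: [0.5508, -0.1839, 0.252]
orientation: [3.105, 0.449, 0.011]
ft_force: [1.7, -0.6, 0.2]
width: 0.0853
grip_force: 0.0
[ 0.5507534  -0.18390401  0.25199733] [-3.74504770e-01  3.58493991e-01  1.74201012e+00  4.57325513e-05
  1.03330826e+00  9.09214672e-01]
```

View pics/w2.png

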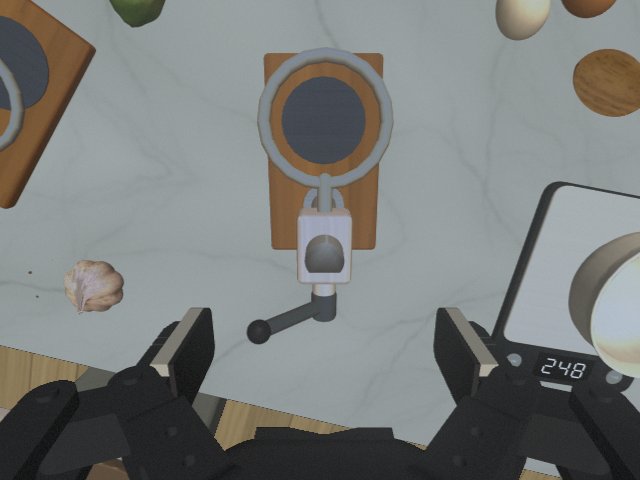

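The wrist view confirms it: the ring at (325,118) is concentric with the disc and in line with the base, the post's flat is at image bottom facing the screw, and the lever is still raised with its ball at (258,331). Now I'll close the fingers and push the ball down from above.

```bash
python3 -m inch '{"travel":[[-1.5,-1.7,0],[-3,-3.4,0],[-4.4,-5,0],[-4.4,-5,0],[-4.4,-5,0]],"rotation":[[0,0,0],[0,0,0],[0,0,0],[0,0,0],[0,0,0]]}' 0
python3 -m inch '{"travel":[[0,0,1],[0,0,2],[0,0,3.5],[0,0,4.3],[0,0,4.3]],"rotation":[[0,0,0],[0,0,0],[0,0,0],[0,0,0],[0,0,0]]}'
python3 - <<'E'
from h import *
im=r.camera("wrist"); cv2.imwrite("pics/w3.png",im)
E
```

```text
clock: 7.0
position: [0.4909, -0.1469, 0.2455]
orientation: [-3.108, -0.45, 0.002]
ft_force: [0.1, 0.0, 1.1]
width: 0.0256
grip_force: 0.0
clock: 7.42
position: [0.4909, -0.1473, 0.2007]
orientation: [-3.108, -0.448, 0.006]
ft_force: [-0.7, -0.2, -0.1]
width: 0.0
grip_force: 0.0
```

View pics/w3.png

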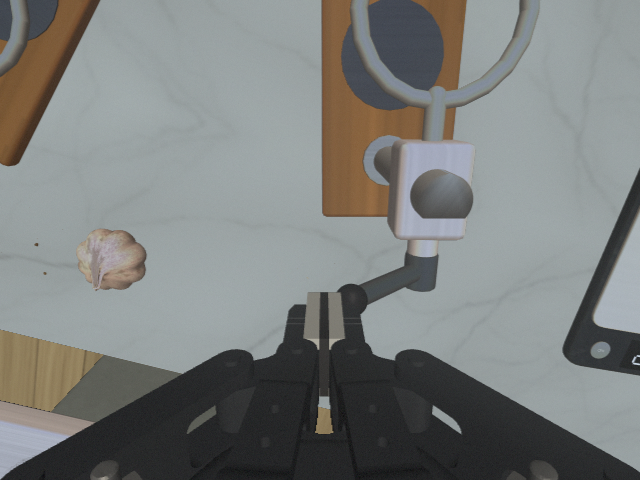

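The fingertips are at about (324,292). The ball at (353,299) is about 15 mm towards tool +y, so I'd be pushing on its outer side. I'll shift inward first, then follow its arc down.

```bash
python3 -m inch '{"travel":[[0,0.5,-0.3],[0,1.3,-0.3],[0,1.3,-0.3]],"rotation":[[0,0,0],[0,0,0],[0,0,0]]}'
python3 -m inch '{"travel":[[0,0,0.7],[0,-0.2,1.1],[0,-0.45,1.5],[0,-0.65,1.9],[0,-0.8,2.3]],"rotation":[[0,0,0],[0,0,0],[0,0,0],[0,0,0],[0,0,0]]}'
python3 -m inch '{"travel":[[0,-0.2,0.5],[0,-0.4,1],[0,-0.45,1.6],[0,-0.5,2.2],[0,-0.5,2.5]],"rotation":[[0,0,0],[0,0,0],[0,0,0],[0,0,0],[0,0,0]]}'
```

```text
clock: 7.72
position: [0.4969, -0.1616, 0.2072]
orientation: [3.108, 0.448, 0.003]
ft_force: [-0.3, -0.8, 0.4]
width: -0.0002
grip_force: 0.0
clock: 8.13
position: [0.4927, -0.1514, 0.1828]
orientation: [-3.108, -0.449, 0.001]
ft_force: [-1.2, 3.2, 3.8]
width: -0.0001
grip_force: 2.0
clock: 8.55
position: [0.4916, -0.1474, 0.1573]
orientation: [-3.109, -0.449, 0.001]
ft_force: [0.0, 2.3, 0.9]
width: -0.0001
grip_force: 0.8
```

```bash
python3 -m inch '{"travel":[[0,0,0.1],[0,0,0.2],[0,0,0.3],[0,0,0.3]],"rotation":[[0,0,0],[0,0,0],[0,0,0],[0,0,0]]}'
python3 - <<'E'
from h import *
im=r.camera("wrist"); cv2.imwrite("pics/w4.png",im)
E
```

```text
clock: 8.88
position: [0.4919, -0.1474, 0.1556]
orientation: [-3.109, -0.449, 0.0]
ft_force: [-3.8, 5.1, 14.4]
width: 0.0001
grip_force: 7.1
```

View pics/w4.png

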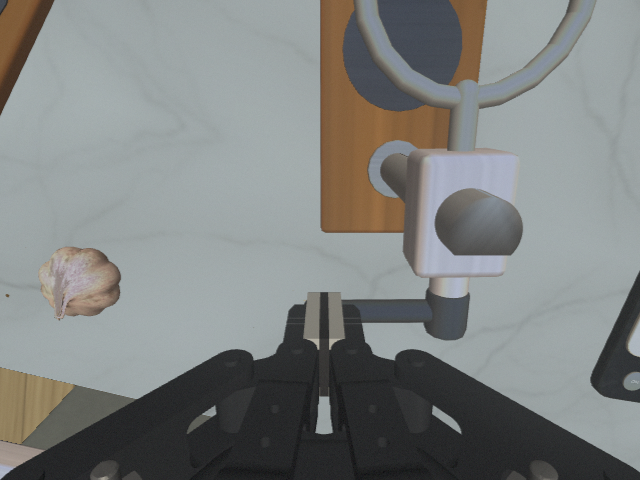

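The lever bar at (390,311) lies level, with its ball under the fingertips, and the 14 N reaction shows it's at the stop. I'll retreat and check.

```bash
python3 -m inch '{"travel":[[0,0,-1.5],[0,0,-4],[0,0,-7],[0,0,-9.5],[0,0,-9.5]],"rotation":[[0,0,0],[0,0,0],[0,0,0],[0,0,0],[0,0,0]]}'
python3 -m inch '{"travel":[[-1.5,-3,0],[-1.5,-6,0],[-1.5,-9,0],[-1.5,-9,0]],"rotation":[[0,0,0],[0,0,0],[0,0,0],[0,0,0]]}'
python3 - <<'E'
from h import *
im=r.camera("wrist");s=r.camera("side")[140:260,225:345]
cv2.imwrite("pics/f.png",np.hstack([cv2.resize(im,(533,400)),cv2.resize(s,(267,267),interpolation=cv2.INTER_CUBIC)[:].copy() if 0 else cv2.copyMakeBorder(cv2.resize(s,(267,267)),0,133,0,0,cv2.BORDER_CONSTANT)]))
E
```

```text
clock: 9.35
position: [0.4943, -0.1486, 0.2548]
orientation: [3.106, 0.448, 0.01]
ft_force: [0.7, -0.9, 0.2]
width: -0.0001
grip_force: 0.0
clock: 9.68
position: [0.45, -0.0623, 0.25]
orientation: [-3.108, -0.45, 0.002]
ft_force: [0.3, -0.6, 0.5]
width: 0.0002
grip_force: 0.0
```

View pics/f.png

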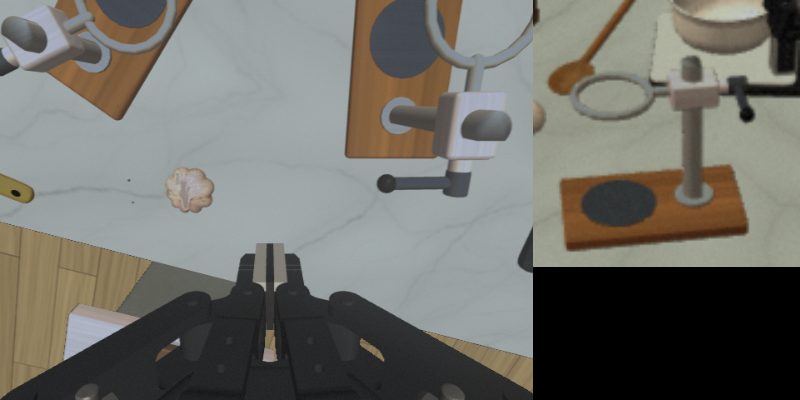

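The lever is level, with its ball at (386,184) on a straight bar. The ring is still in line with the base, and the arm is clear of everything. I'll hand in the job.

```bash
python3 -c "
from rig import r
print(r.close_job())"
```

```text
the job is handed in; nothing more can be done
None
```

I turned the taller stand's collar so its screw faces the flat, swung the lever down level to its stop, left the shorter stand untouched, and handed the job in at about 10 s with the arm clear; no verdict came back.

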